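# Uncap the nut shaker and tip the last nuts out

### The arm

A 7-joint arm with a two-finger parallel gripper is mounted at the origin on a cart in front of the work surface, level with it; the furniture and walls round the work are solid. World frame = base frame: x ahead of the robot, y to its left, z up, the work surface at z = 0. Lengths are in m, angles in degrees, forces in N, time in s.
With the tool pointing down it reaches from about 0.4 to 0.9 m from the base axis. Payload 5.5 kg.
Tool frame: the origin (TCP) lies between the finger pads; the fingertips stand 19 mm ahead of it and the grasp point (between the pads) is the TCP (arm.tip_extent is the distance from the TCP to the fingertips, in m); x points along the fingers, y is the direction in which the jaws open and shut, and the axes are right-handed (so a half turn about x gives the same grasp; the last joint's range is limited). The gripper opens to 85 mm and grips with 20 to 120 N. Pads are 22 mm wide; open, the fingers measure 114 mm over their backs; the gripper's body (76 mm by 85 mm) begins 54 mm behind the grasp point. The pads swing forward as they close: fully open they stand 13 mm farther back than shut.
Start: joints at [83.835, 28.699, -24.465, 88.831, 12.651, 65.22, -12.049], TCP at [0.236, -0.606, 0.25] pointing down, gripper open.
Joint ranges: [-164.97, 164.97], [-17.58, 116.51], [-87.97, 89.64], [11.32, 138.91], [-80.73, 260.73], [10.89, 115.49], [-147.41, 147.41]. Speed limits (degrees/s): [147.25, 147.25, 180, 180, 180, 180, 180].

### API

Orientations are given as a 3x3 rotation matrix whose columns are the frame's x, y, z axes.
In Python, from station import readout, optics, workorder, arm gives the robot as it stands.
- The arm moves only by the tool arm_command, never from a script. Its argument "commands" is a list of rows, each a list of 7 numbers: the shift along the tool's x, y, z in m, then the turn, a rotation vector about the tool's x, y, z in rad, then the opening, from -1 (shut) to 1 (fully open). A call has 1 to 10 rows; each row is the pose to reach, as a shift and turn from the pose commanded when the call began, along the tool's axes at that moment; what a row does not reach only later rows make up. A row lasts 1/10 s, in which the tool goes at most 50 mm and 8.59 degrees, less where a joint would pass 70% of its speed; a pose out of reach is approached as far as the arm can. A call with a gripper value outside its range is refused whole. The fingers move at their own pace and stop on an object; the grip force is fixed at half the most. Time passes only in rows, so rows that repeat a pose let the fingers close. It gives the time, the measured TCP pose, the force and the opening at its end, in the units of the state.
- readout.get_obs(): the state, without advancing time (a new reading comes with each control period).
- optics.read_camera(name): name is "scene" or "top" or "wrist"; returns a dict with "image" (480x640x3 uint8, red, green, blue), "z_map" (480x640 float32, m along the optical axis (not along the pixel's ray), 0 where there is no reading), "K" (3x3 intrinsics, pixels), "R" (3x3) and "t" (3): a world point X has camera coordinates R X + t. Camera axes: x right, y down, z forward; pixel columns grow to the right and rows downward; lengths in m; the calibration is good to about 2 mm. A picture is of the moment at which its call begins.
- workorder.finish_job(): hands the job in, once; it reports no verdict.
The state is a dict: "clock": time; "qpos": joint angles; "joint_vel": joint speeds; "joint_torque": joint torques, N m; "tcp_pos": TCP position; "ee_rot": TCP orientation; "wrist_force": force on the tool from outside, world axes, zero at the start; "ft_torque": the same for the moment, N m; "grip_width": finger opening in m.
Only numpy, scipy, OpenCV 4.12 (cv2) and the standard library are available. Lean on these libraries where they do the work, as an engineer would, in place of code of your own. Each camera call takes 0.05 s, during which the arm holds its last target. There are 200 camera calls.

### The job

The last two hazelnuts in the clear shaker on the tipping stand are too big for the holes in its red cap. Take the cap off with a quarter turn and set it down on the worktop, holes up; then tip the shaker over towards the white bowl so that both nuts end up in the bowl, and leave the bowl standing where it is.

Things in the scene. Friction and masses are not known exactly. Their poses are not given: they have to be found in the camera images.
- cap: red holed cap, 58 mm across (60 over ribs), 30 mm tall, 40 g; origin at the centre of its underside, z up its axis. Starts locked on the upright clear shaker, underside 142, top 172 mm above the worktop; the shaker cannot spin. Two lugs hold it: turn it 90 degrees (65 to 115 will do; anticlockwise from above, clockwise works too), it does not rise; then lift it straight off, 40 mm clears the neck.
- shaker: clear shaker in fixed stand, 52 mm wide, 40 mm neck, rim 168 mm up. Origin on its axis and its level hinge, 108 mm up; z to the mouth; tips towards its -y, to the bowl. Uprights 43 mm either side end 121 mm up. Push the neck level 150 mm up from the side off the bowl till 20 mm past the axis: under 2 N, it falls on by itself past 45 degrees, stops at 132. Worktop 11 to 20 cm to its +y is free.
- bowl: white bowl, 150 mm across the rim, 36 mm tall, standing on the stand's 12 mm board, 105 mm from the shaker's axis on the side it tips to; origin at the centre of its underside. The board reaches 60 mm from the shaker's axis on the far side from the bowl and 75 mm to either side.
- nut1: hazelnut, brown, 14 mm across, 10 g; origin at its centre. Starts lying in the clear shaker, about 75 mm above the worktop.
- nut2: second hazelnut, the same.
There are look-alikes about, which are no part of the job. Of the things that look like the cap, the largest one is meant.

How it is judged (in metres and radians):
On the way:
1. the cap stands on the worktop, holes up, with both nuts still in the shaker (height (world z) of cap below 0.02 m and angle between cap's own z axis and vertical below 0.2 rad and horizontal distance between cap and bowl above 0.1 m and height (world z) of each of nut1, nut2 above 0.06 m), for 0.2 s.
At the end, for the whole second after the job is handed in: Both nuts lie in the bowl (within 68 mm of its axis, below 50 mm), the cap stands at rest holes up (within 11 degrees) on the worktop or the stand's board, more than 100 mm from the bowl's axis, and the bowl stands level (within 8 degrees) within 30 mm of where it was (horizontal distance between each of nut1, nut2 and bowl below 0.075 m and height (world z) of nut1 between 0.012 and 0.05 m and height (world z) of nut2 between 0.012 and 0.05 m and height (world z) of cap below 0.02 m and angle between cap's own z axis and vertical below 0.2 rad and horizontal distance between cap and bowl above 0.1 m and linear speed of cap below 0.05 m/s and angle between bowl's own z axis and vertical below 0.15 rad and distance of bowl from where it was at the start of the episode below 0.03 m); the robot touches nothing.
It also fails if it takes over 51 s, if anything falls off the work surface, if the arm or the gripper's body presses on something with over 40 N, if the wrist force passes 120 N, or if a joint passes its speed limit or range.

## Working session

There is one attempt and no reset: what is moved stays moved. The work goes in short steps, Python scripts to look and compute and a tool call to move; the robot and the scene stay as the last step left them, time stands still between calls to the robot, and variables do not carry over. Pictures are saved under pics/ and viewed, about 8 in all and at most 12, crops included, and the job is handed in when it is done.

Besides the shell and the picture viewer there is one more tool, called by a JSON object that holds its "api" and its "payload". arm_command: Moves the arm, as the interface text tells. Its arguments: {"type":"object","properties":{"commands":{"type":"array","items":{"type":"array","items":{"type":"number"}}}},"required":["commands"]}

```bash
mkdir -p pics; ls; cat > h.py <<'E'
import numpy as np, cv2
from station import readout, optics, workorder, arm
def cam(n, save=None):
    c=optics.read_camera(n)
    if save: cv2.imwrite('pics/'+save, c['image'][:,:,::-1])
    return c
def ray(c,u,v):
    d=c['R'].T@np.linalg.solve(c['K'],[u,v,1.]); o=-c['R'].T@c['t']; return o,d
def onplane(c,u,v,z):
    o,d=ray(c,u,v); return o+d*(z-o[2])/d[2]
def proj(c,X):
    p=c['K']@(c['R']@np.array(X)+c['t']); return p[:2]/p[2]
def cloud(c):
    v,u=np.mgrid[:480,:640]; z=c['z_map']
    P=np.stack([u*z,v*z,z],-1)@np.linalg.inv(c['K']).T
    return (P-c['t'])@c['R']
E
python3 - <<'E'
from h import *
a=cam('scene'); b=cam('top')
np.savez('s0.npz',**a); np.savez('t0.npz',**b)
cv2.imwrite('pics/a.png',cv2.resize(np.vstack([a['image'],b['image']])[:,:,::-1],(600,900))[:,:] if 0 else np.hstack([cv2.resize(x['image'],(400,300)) for x in (a,b)])[:,:,::-1])
cv2.imwrite('pics/s.png',a['image'][:,:,::-1]);cv2.imwrite('pics/t.png',b['image'][:,:,::-1])
for c in(a,b): print(np.round(-c['R'].T@c['t'],3),np.round(c['R'],2).tolist(),c['K'][0,0])
o=readout.get_obs(); print({k:np.round(v,3).tolist() for k,v in o.items()})
for n,c in(('s',a),('t',b)):
    h=cv2.cvtColor(c['image'],cv2.COLOR_RGB2HSV)
    m=(((h[...,0]<10)|(h[...,0]>170))&(h[...,1]>120)&(h[...,2]>60)).astype('uint8')
    k,l,s,ce=cv2.connectedComponentsWithStats(m)
    P=cloud(c)
    for i in range(1,k):
        if s[i,4]>40:
            q=P[(l==i)&(c['z_map']>0)]; print(n,s[i],np.round(ce[i]),np.round(np.median(q,0),3) if len(q) else '', np.round(np.percentile(q[:,2],98),3) if len(q) else '')
E
```

```text
pics
[ 0.166 -0.366  0.735] [[0.83, -0.55, -0.01], [-0.4, -0.58, -0.71], [0.39, 0.6, -0.7]] 476.16127887384437
[0.413 0.138 0.996] [[-0.01, -1.0, -0.01], [-1.0, 0.01, -0.07], [0.07, 0.01, -1.0]] 597.3644477268101
{'clock': 0.1, 'qpos': [83.835, 28.75, -24.453, 88.885, 12.65, 65.222, -12.048], 'joint_vel': [0.0, -0.104, 0.097, -0.148, -0.135, -0.064, 0.08], 'joint_torque': [-0.012, -57.082, -5.839, -28.175, 0.01, 0.006, 0.0], 'tcp_pos': [0.235, -0.605, 0.249], 'ee_rot': [[-0.001, 0.362, -0.932], [0.002, -0.932, -0.362], [-1.0, -0.002, -0.0]], 'wrist_force': [-0.192, -0.138, 0.718], 'ft_torque': [-0.003, 0.067, -0.025], 'grip_width': 0.085}
s [220   0  40   6 136] [236.   2.] [0.593 0.647 0.393] 0.394
s [ 206   15  114   54 2142] [278.  40.] [0.678 0.626 0.301] 0.328
s [262 240  20  20 301] [271. 250.] [0.45  0.3   0.019] 0.023
s [ 329  244   37   37 1004] [347. 262.] [0.479 0.065 0.171] 0.173
s [276 275  21  21 342] [286. 285.] [0.427 0.196 0.019] 0.022
s [ 557  449   49   31 1217] [580. 466.] [ 0.585 -0.342  0.053] 0.067
t [609 153  31  38 983] [626. 171.] [ 0.584 -0.335  0.052] 0.07
t [ 353  212   42   43 1319] [373. 233.] [0.481 0.076 0.173] 0.176
t [214 250  26  25 499] [226. 262.] [0.45  0.306 0.021] 0.025
t [278 264  24  24 464] [290. 275.] [0.426 0.201 0.021] 0.025
```

View pics/s.png

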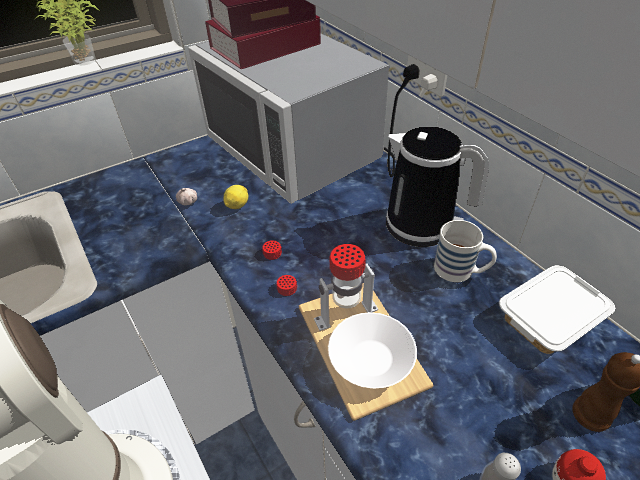

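View pics/t.png

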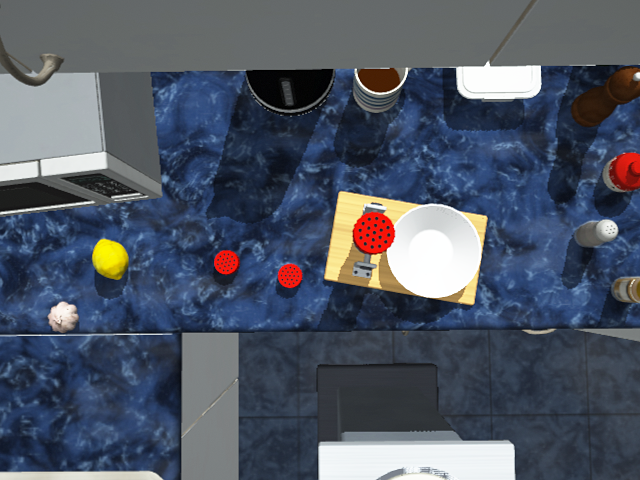

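Candidates: the cap on the shaker at scene (347,262) / top (373,233), small red caps at scene (271,250) and (286,285), and the red bottle at (580,466). I choose the one on the shaker, as it is the largest holed cap. The stand's bowl lies to −y.

```bash
python3 - <<'E'
from h import *
print([x for x in dir(arm) if x[0]!='_'])
a=dict(np.load('s0.npz'));b=dict(np.load('t0.npz'))
for n,c in(('s',a),('t',b)):
    h=cv2.cvtColor(c['image'],cv2.COLOR_RGB2HSV); P=cloud(c)
    m=((h[...,0]<10)|(h[...,0]>170))&(h[...,1]>120)&(h[...,2]>60)
    M=m&(P[...,2]>.13)&(P[...,2]<.2)&(abs(P[...,1])<.2)
    q=P[M&(P[...,2]>.168)]; (x,y),r=cv2.minEnclosingCircle(q[:,:2].astype('f4')); print(n,'cap top',np.round([x,y,r,np.median(q[:,2])],4))
    W=(h[...,1]<40)&(h[...,2]>150)&(P[...,2]>.038)&(P[...,2]<.056)&(abs(P[...,1]+.03)<.11)&(abs(P[...,0]-.47)<.11)&(c['z_map']>0)
    q=P[W&(P[...,2]>.043)]; (x,y),r=cv2.minEnclosingCircle(q[:,:2].astype('f4')); print(n,'bowl rim',np.round([x,y,r,len(q)],4))
    B=(abs(P[...,2]-.012)<.005)&(h[...,0]>8)&(h[...,0]<30)&(h[...,1]>50)&(abs(P[...,1])<.3)&(abs(P[...,0]-.45)<.2)
    q=P[B][:,:2].astype('f4'); R=cv2.minAreaRect(q); print('board',R,np.round(cv2.boxPoints(R),3).tolist())
u=a['image'][200:340,280:420]
v=b['image'][180:320,310:450]
cv2.imwrite('pics/crop.png',cv2.resize(np.hstack([u,v]),(800,400),interpolation=cv2.INTER_CUBIC)[:,:,::-1])
P=cloud(b);
M=(P[...,2]>.19)&(b['z_map']>0)&(P[...,0]<.8)
ys,xs=np.nonzero(M);print('tall x,y ranges',np.round(P[M][:,:2].min(0),2),np.round(P[M][:,:2].max(0),2))
E
```

```text
['PlanningError', 'tip_extent']
s cap top [0.4856 0.0743 0.0297 0.1716]
s bowl rim [ 4.674e-01 -2.800e-02  7.530e-02  1.063e+03]
board ((0.4731449484825134, 0.011098101735115051), (0.25060054659843445, 0.14948511123657227), 79.39539337158203) [[0.37700000405311584, -0.09799999743700027], [0.5239999890327454, -0.12600000202655792], [0.5699999928474426, 0.12099999934434891], [0.4230000078678131, 0.14800000190734863]]
t cap top [0.4818 0.0757 0.0296 0.1733]
t bowl rim [ 4.630e-01 -2.810e-02  7.470e-02  1.603e+03]
board ((0.4702833592891693, 0.011431634426116943), (0.2502557337284088, 0.15001748502254486), 79.42317199707031) [[0.37400001287460327, -0.09799999743700027], [0.5210000276565552, -0.125], [0.5669999718666077, 0.12099999934434891], [0.41999998688697815, 0.14800000190734863]]
tall x,y ranges [ 0.54 -0.15] [0.71 0.59]
```

View pics/crop.png

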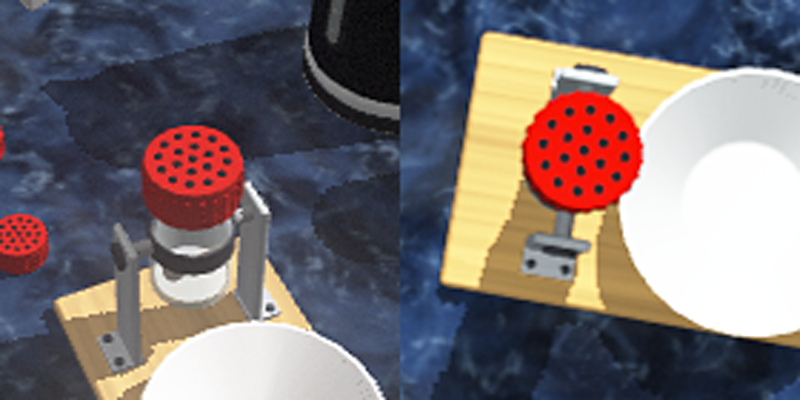

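The crop shows the chosen cap: red with holes, 59 mm across, top at 172 mm, sitting on the clear shaker between the uprights. The jaws can keep their present orientation (yaw −69°) for the grip. I move most of the way and check the joints.

{"api": "arm_command", "payload": {"commands": [[0,-0.03,-0.026,0,0,0,1],[0,-0.06,-0.053,0,0,0,1],[0,-0.09,-0.08,0,0,0,1],[0,-0.12,-0.106,0,0,0,1],[0,-0.15,-0.132,0,0,0,1],[0,-0.18,-0.158,0,0,0,1],[0,-0.21,-0.185,0,0,0,1],[0,-0.24,-0.211,0,0,0,1],[0,-0.27,-0.237,0,0,0,1],[0,-0.3,-0.264,0,0,0,1]]}}

```text
clock: 1.1
tcp_pos: [0.3728, -0.2289, 0.2502]
ee_rot: [[-0.0, 0.362, -0.932], [-0.0, -0.932, -0.362], [-1.0, 0.0, 0.0]]
wrist_force: [0.9, 0.7, -0.2]
grip_width: 0.0852
```

```bash
cat > go.py <<'E'
import sys
from h import *
o=readout.get_obs(); R=o['ee_rot']; p=o['tcp_pos']
print({k:np.round(v,3).tolist() for k,v in o.items() if k in('clock','qpos','tcp_pos','ee_rot','wrist_force','ft_torque','grip_width')})
if len(sys.argv)>3:
    g=np.array(list(map(float,sys.argv[1:4]))); print('tool shift',np.round(R.T@(g-p),4),'world',np.round(g-p,4))
print('jaw yaw',np.degrees(np.arctan2(R[1,1],R[0,1])),'tilt',np.degrees(np.arccos(-R[2,0])))
E
python3 go.py 0.4837 0.075 0.235
```

```text
{'clock': 1.1, 'qpos': [63.883, 7.301, -38.212, 117.44, 5.405, 56.945, -45.828], 'tcp_pos': [0.373, -0.229, 0.25], 'ee_rot': [[-0.0, 0.362, -0.932], [-0.0, -0.932, -0.362], [-1.0, 0.0, 0.0]], 'wrist_force': [0.897, 0.685, -0.156], 'ft_torque': [0.049, -0.084, 0.017], 'grip_width': 0.085}
tool shift [ 0.0151 -0.2431 -0.2134] world [ 0.1109  0.3039 -0.0152]
jaw yaw -68.76988722374932 tilt 0.02598232546706792
```

{"api": "arm_command", "payload": {"commands": [[0.003,-0.03,-0.026,0,0,0,1],[0.006,-0.06,-0.053,0,0,0,1],[0.009,-0.09,-0.08,0,0,0,1],[0.012,-0.12,-0.106,0,0,0,1],[0.015,-0.15,-0.132,0,0,0,1],[0.015,-0.18,-0.158,0,0,0,1],[0.015,-0.21,-0.185,0,0,0,1],[0.015,-0.235,-0.206,0,0,0,1],[0.015,-0.242,-0.2125,0,0,0,1],[0.015,-0.242,-0.2125,0,0,0,1]]}}

```text
clock: 2.1
tcp_pos: [0.4831, 0.0737, 0.2351]
ee_rot: [[-0.001, 0.366, -0.931], [0.001, -0.931, -0.366], [-1.0, -0.001, 0.0]]
wrist_force: [-0.3, -0.6, -0.6]
grip_width: 0.0857
```

```bash
python3 go.py 0.4837 0.075 0.165; python3 - <<'E'
from h import *
c=cam('wrist'); h=cv2.cvtColor(c['image'],cv2.COLOR_RGB2HSV); P=cloud(c)
m=((h[...,0]<10)|(h[...,0]>170))&(h[...,1]>120)&(h[...,2]>60)
q=P[m&(P[...,2]>.166)&(P[...,2]<.18)]; print(len(q))
if len(q): print(cv2.minEnclosingCircle(q[:,:2].astype('f4')),np.median(q[:,2]),q.min(0),q.max(0))
E
```

```text
{'clock': 2.1, 'qpos': [30.626, 17.294, -49.426, 111.805, 15.42, 57.717, -94.429], 'tcp_pos': [0.483, 0.074, 0.235], 'ee_rot': [[-0.001, 0.366, -0.931], [0.001, -0.931, -0.366], [-1.0, -0.001, 0.0]], 'wrist_force': [-0.276, -0.642, -0.573], 'ft_torque': [-0.027, -0.003, 0.027], 'grip_width': 0.086}
tool shift [ 0.0701 -0.001  -0.001 ] world [ 0.0006  0.0013 -0.0701]
jaw yaw -68.55940725006273 tilt 0.061059614945345876
9093
((0.4826124906539917, 0.07449649274349213), 0.029948465526103973) 0.17262584482809198 [0.45407115 0.04638894 0.16600236] [0.51205368 0.1042205  0.17486365]
```

{"api": "arm_command", "payload": {"commands": [[0.02,-0.001,-0.0005,0,0,0,1],[0.04,-0.001,-0.0005,0,0,0,1],[0.055,-0.001,-0.0005,0,0,0,1],[0.065,-0.001,-0.0005,0,0,0,1],[0.07,-0.001,-0.0005,0,0,0,1],[0.07,-0.001,-0.0005,0,0,0,1],[0.07,-0.001,-0.0005,0,0,0,-1],[0.07,-0.001,-0.0005,0,0,0,-1],[0.07,-0.001,-0.0005,0,0,0,-1],[0.07,-0.001,-0.0005,0,0,0,-1]]}}

```text
clock: 3.15
tcp_pos: [0.484, 0.074, 0.1664]
ee_rot: [[0.002, 0.363, -0.932], [0.001, -0.932, -0.363], [-1.0, 0.0, -0.002]]
wrist_force: [-2.6, 1.8, 5.3]
grip_width: 0.0564
```

{"api": "arm_command", "payload": {"commands": [[0,0,0,0,0,0,-1],[0,0,0,0,0,0,-1],[0,0,0,0,0,0,-1]]}}

```text
clock: 3.45
tcp_pos: [0.484, 0.074, 0.1665]
ee_rot: [[0.002, 0.363, -0.932], [0.0, -0.932, -0.363], [-1.0, 0.0, -0.002]]
wrist_force: [-2.6, 1.6, 4.7]
grip_width: 0.0566
```

{"api": "arm_command", "payload": {"commands": [[0,0,0,-0.08,0,0,-1],[0,0,0,-0.2,0,0,-1],[0,0,0,-0.33,0,0,-1],[0,0,0,-0.46,0,0,-1],[0,0,0,-0.59,0,0,-1],[0,0,0,-0.72,0,0,-1],[0,0,0,-0.85,0,0,-1],[0,0,0,-0.98,0,0,-1],[0,0,0,-1.11,0,0,-1],[0,0,0,-1.24,0,0,-1]]}}

```text
clock: 4.45
tcp_pos: [0.4836, 0.0744, 0.1664]
ee_rot: [[0.001, 0.999, 0.046], [0.001, 0.046, -0.999], [-1.0, 0.001, -0.001]]
wrist_force: [-1.8, 2.1, 5.2]
grip_width: 0.0568
```

{"api": "arm_command", "payload": {"commands": [[0,0,0,-0.12,0,0,-1],[0,0,0,-0.24,0,0,-1],[0,0,0,-0.33,0,0,-1],[0,0,0,-0.37,0,0,-1],[0,0,0,-0.37,0,0,-1],[0,0,0,-0.37,0,0,-1]]}}

```text
clock: 5.05
tcp_pos: [0.4833, 0.0746, 0.1664]
ee_rot: [[0.0, 0.917, 0.399], [0.001, 0.399, -0.917], [-1.0, 0.001, -0.001]]
wrist_force: [-4.0, 2.1, 7.8]
grip_width: 0.0564
```

```bash
python3 go.py 0.484 0.074 0.24
```

```text
{'clock': 5.05, 'qpos': [41.136, 33.158, -67.21, 115.082, 36.993, 56.787, -21.07], 'tcp_pos': [0.483, 0.075, 0.166], 'ee_rot': [[0.0, 0.917, 0.399], [0.001, 0.399, -0.917], [-1.0, 0.001, -0.001]], 'wrist_force': [-3.987, 2.061, 7.845], 'ft_torque': [0.561, 0.841, -0.033], 'grip_width': 0.056}
tool shift [-0.0736  0.0005  0.0007] world [ 0.0007 -0.0006  0.0736]
jaw yaw 23.53734474189353 tilt 0.07414679699563084
```

{"api": "arm_command", "payload": {"commands": [[-0.003,0,0,0,0,0,-1],[-0.006,0,0,0,0,0,-1],[-0.01,0,0,0,0,0,-1],[-0.01,0,0,0,0,0,-1]]}}

```text
clock: 5.45
tcp_pos: [0.4833, 0.0729, 0.1757]
ee_rot: [[-0.0, 0.917, 0.398], [-0.001, 0.398, -0.917], [-1.0, -0.0, 0.0]]
wrist_force: [-2.3, 0.4, 0.9]
grip_width: 0.0562
```

{"api": "arm_command", "payload": {"commands": [[-0.015,0,0,0,0,0,-1],[-0.03,0,0,0,0,0,-1],[-0.045,0,0,0,0,0,-1],[-0.06,0,0,0,0,0,-1],[-0.065,0,0,0,0,0,-1],[-0.065,0,0,0,0,0,-1]]}}

```text
clock: 6.05
tcp_pos: [0.4841, 0.0731, 0.2414]
ee_rot: [[0.002, 0.917, 0.398], [-0.0, 0.398, -0.917], [-1.0, 0.002, 0.001]]
wrist_force: [0.8, 0.0, -1.6]
grip_width: 0.0568
```

```bash
python3 go.py 0.53 0.225 0.235; python3 - <<'E'
from h import *
a=cam('scene'); u=a['image'][130:370,240:480]
b=cam('top'); v=b['image'][140:380,220:460]
cv2.imwrite('pics/l.png',cv2.resize(np.hstack([u,v]),(800,400),interpolation=cv2.INTER_CUBIC)[:,:,::-1])
E
```

```text
{'clock': 6.05, 'qpos': [47.162, 27.977, -74.011, 111.075, 30.213, 63.93, -15.703], 'tcp_pos': [0.484, 0.073, 0.241], 'ee_rot': [[0.002, 0.917, 0.398], [-0.0, 0.398, -0.917], [-1.0, 0.002, 0.001]], 'wrist_force': [0.819, 0.026, -1.64], 'ft_torque': [0.015, 0.027, -0.002], 'grip_width': 0.057}
tool shift [ 0.0065  0.1026 -0.1211] world [ 0.0459  0.1519 -0.0064]
jaw yaw 23.45996811389585 tilt 0.12372451858172975
```

View pics/l.png

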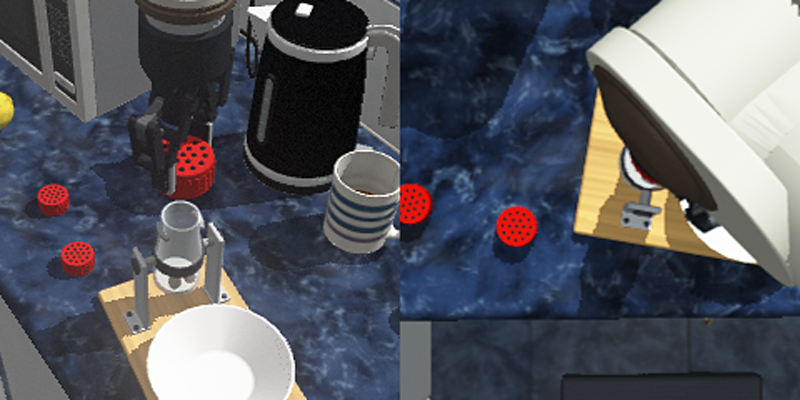

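Cap lifted free (crop ≈(190,165)); shaker open beneath it with nuts at the bottom (175,285). Checking kettle clearance around the drop spot.

```bash
python3 - <<'E'
from h import *
for f in('s0.npz','t0.npz'):
    b=dict(np.load(f)); P=cloud(b)
    for lo,hi in((.05,.1),(.1,.2),(.2,.35)):
        M=(P[...,2]>lo)&(P[...,2]<hi)&(b['z_map']>0)&(P[...,1]>.12)&(P[...,1]<.35)&(P[...,0]>.45)
        q=P[M]; print(f,lo,len(q), np.round(np.percentile(q[:,0],1),3) if len(q) else '', np.round(q[q[:,0].argmin()],3) if len(q) else '')
E
```

```text
s0.npz 0.05 1541 0.698 [0.697 0.204 0.071]
s0.npz 0.1 4630 0.701 [0.698 0.191 0.11 ]
s0.npz 0.2 5971 0.715 [0.711 0.195 0.21 ]
t0.npz 0.05 894 0.694 [0.693 0.205 0.073]
t0.npz 0.1 1481 0.696 [0.695 0.201 0.104]
t0.npz 0.2 0
```

{"api": "arm_command", "payload": {"commands": [[0,0.01,-0.012,0,0,0,-1],[0,0.025,-0.03,0,0,0,-1],[0,0.045,-0.053,0,0,0,-1],[0,0.065,-0.076,0,0,0,-1],[0,0.085,-0.1,0,0,0,-1],[0,0.097,-0.115,0,0,0,-1],[0,0.102,-0.121,0,0,0,-1],[0.04,0.102,-0.121,0,0,0,-1],[0.08,0.102,-0.121,0,0,0,-1],[0.12,0.102,-0.121,0,0,0,-1]]}}

```text
clock: 7.15
tcp_pos: [0.5286, 0.2235, 0.1184]
ee_rot: [[-0.0, 0.917, 0.398], [-0.001, 0.398, -0.917], [-1.0, -0.001, 0.001]]
wrist_force: [0.7, -0.8, -1.2]
grip_width: 0.057
```

```bash
python3 go.py 0.53 0.225 0.025
```

```text
{'clock': 7.15, 'qpos': [16.583, 42.753, -58.289, 105.157, 43.199, 57.626, -36.614], 'tcp_pos': [0.529, 0.224, 0.118], 'ee_rot': [[-0.0, 0.917, 0.398], [-0.001, 0.398, -0.917], [-1.0, -0.001, 0.001]], 'wrist_force': [0.72, -0.762, -1.163], 'ft_torque': [-0.03, -0.011, -0.039], 'grip_width': 0.057}
tool shift [ 0.0934  0.002  -0.0009] world [ 0.0014  0.0015 -0.0934]
jaw yaw 23.45226013080974 tilt 0.06723096230211159
```

{"api": "arm_command", "payload": {"commands": [[0.03,0,0,0,0,0,-1],[0.06,0,0,0,0,0,-1],[0.08,0,0,0,0,0,-1],[0.087,0,0,0,0,0,-1],[0.09,0,0,0,0,0,-1],[0.092,0,0,0,0,0,-1],[0.0935,0,0,0,0,0,-1],[0.0935,0,0,0,0,0,-1]]}}

```text
clock: 7.95
tcp_pos: [0.5293, 0.225, 0.0277]
ee_rot: [[0.002, 0.917, 0.399], [0.0, 0.399, -0.917], [-1.0, 0.002, 0.0]]
wrist_force: [-0.0, 0.3, -0.7]
grip_width: 0.0564
```

{"api": "arm_command", "payload": {"commands": [[0.001,0,0,0,0,0,-1],[0.002,0,0,0,0,0,-1],[0.003,0,0,0,0,0,-1],[0.003,0,0,0,0,0,-1]]}}

```text
clock: 8.35
tcp_pos: [0.529, 0.2248, 0.0247]
ee_rot: [[0.001, 0.917, 0.399], [-0.001, 0.399, -0.917], [-1.0, 0.001, 0.001]]
wrist_force: [-1.7, -1.1, 7.1]
grip_width: 0.0567
```

Contact (7 N). I open the jaws and rise.

{"api": "arm_command", "payload": {"commands": [[0,0,0,0,0,0,0.2],[0,0,0,0,0,0,1],[0,0,0,0,0,0,1],[0,0,0,0,0,0,1],[0,0,0,0,0,0,1],[-0.015,0,0,0,0,0,1],[-0.04,0,0,0,0,0,1],[-0.08,0,0,0,0,0,1],[-0.12,0,0,0,0,0,1],[-0.165,0,0,0,0,0,1]]}}

```text
clock: 9.35
tcp_pos: [0.528, 0.2247, 0.1908]
ee_rot: [[-0.001, 0.917, 0.399], [-0.0, 0.399, -0.917], [-1.0, -0.001, -0.0]]
wrist_force: [0.4, 0.2, -0.5]
grip_width: 0.0853
```

```bash
python3 go.py 0.494 0.13 0.19; python3 - <<'E'
from h import *
for n in('wrist','scene'):
    c=cam(n,n+'2.png'); h=cv2.cvtColor(c['image'],cv2.COLOR_RGB2HSV); P=cloud(c)
    m=((h[...,0]<10)|(h[...,0]>170))&(h[...,1]>120)&(h[...,2]>60)&(P[...,0]>.48)&(P[...,0]<.6)&(abs(P[...,1]-.225)<.08)&(P[...,2]>.0)
    q=P[m]; print(n,len(q))
    if len(q):
        q=q[q[:,2]>np.percentile(q[:,2],50)-.004]; A=np.c_[q[:,:2],np.ones(len(q))]; print(cv2.minEnclosingCircle(q[:,:2].astype('f4')),np.median(q[:,2]),'plane',np.linalg.lstsq(A,q[:,2],rcond=None)[0][:2])
E
```

```text
{'clock': 9.35, 'qpos': [19.696, 37.965, -63.069, 102.411, 37.642, 63.832, -32.786], 'tcp_pos': [0.528, 0.225, 0.191], 'ee_rot': [[-0.001, 0.917, 0.399], [-0.0, 0.399, -0.917], [-1.0, -0.001, -0.0]], 'wrist_force': [0.38, 0.184, -0.548], 'ft_torque': [-0.002, -0.017, 0.013], 'grip_width': 0.085}
tool shift [ 0.0008 -0.069   0.0733] world [-0.034  -0.0947 -0.0008]
jaw yaw 23.536580850923762 tilt 0.0509148531564139
wrist 4997
((0.5173880457878113, 0.24901515245437622), 0.05658580735325813) 0.030646677111093795 plane [-0.23916637  0.54027031]
scene 616
((0.5314956307411194, 0.222927987575531), 0.029319237917661667) 0.029740994801405973 plane [0.0122677  0.01716286]
```

View pics/scene2.png

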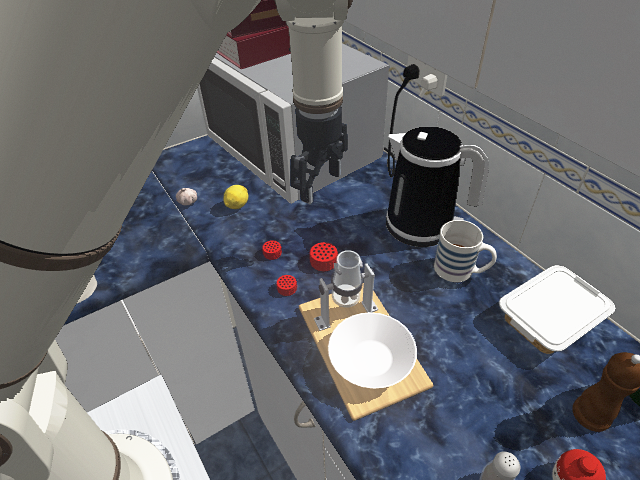

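The cap stands flat, holes up, at (0.531, 0.223), scene pixel (324,257), and the shaker is still upright. Next: shut the fingers and move behind the neck with tool z along the tipping direction.

{"api": "arm_command", "payload": {"commands": [[0,-0.01,0.01,0.08,0,0,-1],[0,-0.02,0.02,0.18,0,0,-1],[0,-0.03,0.03,0.28,0,0,-1],[0,-0.04,0.04,0.38,0,0,-1],[0,-0.05,0.05,0.48,0,0,-1],[0,-0.059,0.058,0.56,0,0,-1],[0,-0.059,0.058,0.595,0,0,-1],[0.015,-0.059,0.058,0.595,0,0,-1],[0.03,-0.059,0.058,0.595,0,0,-1],[0.03,-0.059,0.058,0.595,0,0,-1]]}}

```text
clock: 10.45
tcp_pos: [0.4959, 0.148, 0.1561]
ee_rot: [[-0.004, 0.983, -0.182], [-0.0, -0.182, -0.983], [-1.0, -0.004, 0.001]]
wrist_force: [-0.8, -0.2, 0.2]
grip_width: 0.0
```

```bash
python3 go.py 0.4889 0.106 0.161
```

```text
{'clock': 10.45, 'qpos': [24.701, 31.722, -56.263, 111.624, 32.406, 54.393, -58.038], 'tcp_pos': [0.496, 0.148, 0.156], 'ee_rot': [[-0.004, 0.983, -0.182], [-0.0, -0.182, -0.983], [-1.0, -0.004, 0.001]], 'wrist_force': [-0.778, -0.163, 0.175], 'ft_torque': [0.046, -0.067, 0.011], 'grip_width': 0.0}
tool shift [-0.0049  0.0007  0.0426] world [-0.007  -0.042   0.0049]
jaw yaw -10.476904423552822 tilt 0.2584482389626565
```

{"api": "arm_command", "payload": {"commands": [[-0.003,0.001,0.02,0,0,0,-1],[-0.003,0.001,0.035,0,0,0,-1],[-0.003,0.001,0.042,0,0,0,-1],[-0.003,0.001,0.047,0,0,0,-1],[-0.003,0.001,0.052,0,0,0,-1],[-0.003,0.001,0.057,0,0,0,-1],[-0.003,0.001,0.062,0,0,0,-1],[-0.003,0.001,0.067,0,0,0,-1],[-0.003,0.001,0.07,0,0,0,-1],[-0.003,0.001,0.072,0,0,0,-1]]}}

```text
clock: 11.45
tcp_pos: [0.4854, 0.0767, 0.1618]
ee_rot: [[-0.0, 0.983, -0.184], [-0.0, -0.184, -0.983], [-1.0, 0.0, 0.0]]
wrist_force: [-0.3, -0.4, -1.2]
grip_width: -0.0001
```

```bash
python3 go.py 0.48 0.065 0.161
```

```text
{'clock': 11.45, 'qpos': [34.92, 28.723, -58.064, 115.062, 30.713, 53.011, -49.964], 'tcp_pos': [0.485, 0.077, 0.162], 'ee_rot': [[-0.0, 0.983, -0.184], [-0.0, -0.184, -0.983], [-1.0, 0.0, 0.0]], 'wrist_force': [-0.343, -0.383, -1.196], 'ft_torque': [-0.041, -0.001, -0.009], 'grip_width': -0.0}
tool shift [ 0.0008 -0.0031  0.0125] world [-0.0054 -0.0117 -0.0008]
jaw yaw -10.618735379318622 tilt 0.00812923724179378
```

{"api": "arm_command", "payload": {"commands": [[0,0,0.003,0,0,0,-1],[0,0,0.006,0,0,0,-1],[0,0,0.009,0,0,0,-1],[0,0,0.012,0,0,0,-1],[0,0,0.014,0,0,0,-1],[-0.02,0,0.014,0,0,0,-1],[-0.06,0,0.014,0,0,0,-1],[-0.1,0,0.014,0,0,0,-1],[-0.14,0,0,0,0,0,-1],[-0.14,0,-0.03,0,0,0,-1]]}}

```text
clock: 12.45
tcp_pos: [0.4942, 0.1052, 0.3065]
ee_rot: [[0.008, 0.982, -0.19], [-0.001, -0.19, -0.982], [-1.0, 0.008, -0.0]]
wrist_force: [0.5, 0.4, -0.7]
grip_width: -0.0002
```

{"api": "arm_command", "payload": {"commands": [[0,0,-0.03,0,0,0,-1],[0,0,-0.07,0,0,0,-1],[0,0,-0.1,0,0,0,-1],[0,0,-0.12,0,0,0,-1],[0,0,-0.12,0,0,0,-1],[0,0,-0.12,0,0,0,-1],[0,0,-0.12,0,0,0,-1],[0,0,-0.12,0,0,0,-1]]}}

```text
clock: 13.25
tcp_pos: [0.5133, 0.2229, 0.3017]
ee_rot: [[-0.0, 0.983, -0.186], [-0.001, -0.186, -0.983], [-1.0, 0.0, 0.001]]
wrist_force: [-0.3, 0.1, 0.7]
grip_width: -0.0001
```

```bash
cat > chk.py <<'E'
from h import *
c=cam('scene','scene3.png'); h=cv2.cvtColor(c['image'],cv2.COLOR_RGB2HSV); P=cloud(c)
m=((h[...,0]<10)|(h[...,0]>170))&(h[...,1]>120)&(h[...,2]>60)&(P[...,0]>.48)&(P[...,0]<.6)&(abs(P[...,1]-.225)<.08)&(P[...,2]>.026)
q=P[m]; print('cap',cv2.minEnclosingCircle(q[:,:2].astype('f4')),np.median(q[:,2]))
W=(h[...,1]<40)&(h[...,2]>150)&(P[...,2]>.043)&(P[...,2]<.054)&(abs(P[...,1]+.03)<.11)&(abs(P[...,0]-.47)<.11)
q=P[W]; print('bowl',cv2.minEnclosingCircle(q[:,:2].astype('f4')))
B=(h[...,0]>3)&(h[...,0]<22)&(h[...,1]>90)&(h[...,2]<190)&(np.hypot(P[...,0]-.466,P[...,1]+.028)<.065)
k,l,s,ce=cv2.connectedComponentsWithStats(B.astype('uint8'))
for i in range(1,k):
    if s[i,4]>8: print('nut?',s[i],ce[i].round(),np.median(P[l==i],0).round(3))
cv2.imwrite('pics/c3.png',cv2.resize(c['image'][220:420,230:450],(660,600),interpolation=cv2.INTER_CUBIC)[:,:,::-1])
E
python3 chk.py; python3 go.py
```

```text
cap ((0.5307472944259644, 0.22335423529148102), 0.029458604753017426) 0.029846023641528927
bowl ((0.4665146768093109, -0.027804981917142868), 0.07465086877346039)
nut? [364 345   8   6  25] [367. 348.] [ 0.468 -0.014  0.028]
nut? [366 354   6   8  25] [368. 358.] [ 0.458 -0.031  0.027]
nut? [337 373  52  22 212] [364. 388.] [ 0.423 -0.069  0.011]
{'clock': 13.3, 'qpos': [21.43, 26.591, -63.05, 97.858, 24.979, 71.174, -58.226], 'tcp_pos': [0.513, 0.223, 0.302], 'ee_rot': [[0.0, 0.983, -0.186], [-0.001, -0.186, -0.983], [-1.0, 0.0, 0.001]], 'wrist_force': [-0.382, 0.806, -0.026], 'ft_torque': [-0.018, -0.003, -0.024], 'grip_width': 0.0}
jaw yaw -10.717314076405703 tilt 0.05023831706233378
```

View pics/c3.png

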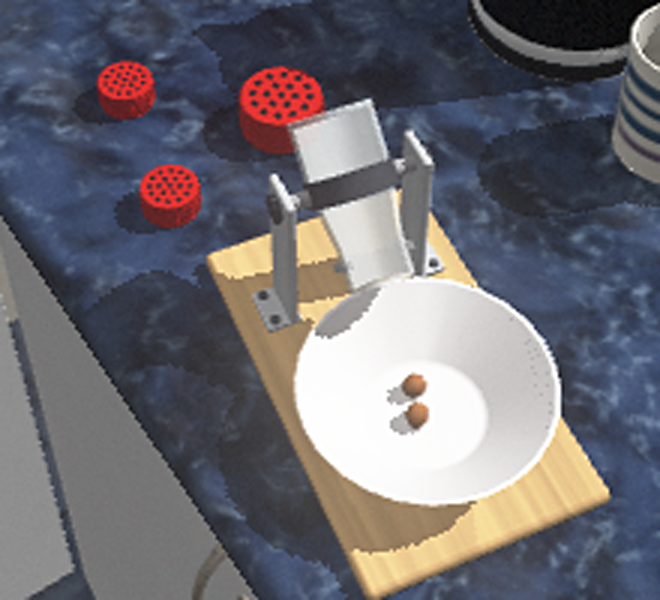

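The crop shows both nuts in the bowl at (414,385) and (416,413). The shaker is tipped over, the cap stands holes up at (280,108), and the gripper is clear.

```bash
python3 -c "
from h import *
print(workorder.finish_job())"
```

```text
the job is handed in; nothing more can be done
None
```

I turned the red cap about 92° anticlockwise and lifted it off. I set it holes up on the worktop at about (0.531, 0.223), then pushed the shaker's neck until it fell over towards the bowl. I handed the job in at about 13.3 s on the robot's clock, and no verdict was reported.

**Last checks, just before handing in:**
- **Nuts:** both lie in the bowl, about 14 mm or less from its axis and roughly 28 mm up.
- **Cap:** its top is at 30 mm, so it stands flat on the worktop, about 26 cm from the bowl. A scene-camera measurement after release also showed it level.
- **Bowl:** the camera that measured it before and after puts it within about 1 mm of its start.
- **Arm:** it is about 0.3 m up and touching nothing. The wrist forces I read between moves stayed under about 10 N.

**One disagreement:** the wrist-camera fit of the placed cap was unusable, because its colour mask took in other red points. I relied on the scene camera for the cap instead.

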